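# Put the mixed-up biscuit pots on their own kiln setters

## Robot

A 6-joint arm with a two-finger parallel gripper is mounted at the origin on the work surface. World frame = base frame: x ahead of the robot, y to its left, z up, the work surface at z = 0. Lengths are in mm, angles in degrees, forces in N, time in s.
With the tool pointing down it reaches from about 300 to 850 mm from the base axis. Payload 4.2 kg.
Tool frame: the origin (TCP) lies on the centre line of the jaws, within the pads' length; the fingertips stand 14 mm ahead of it and the grasp point (between the pads) lies 5 mm behind it; z points along the fingers, y is the line along which they close (so a half turn about z gives the same grasp; the last joint's range is limited). The gripper opens to 91 mm and grips with 3 to 60 N. Pads are 32 mm wide; open, the fingers measure 118 mm over their backs; the gripper's body (76 mm by 178 mm) begins 60 mm behind the grasp point.
Start: joints at [71.849, 18.312, 89.639, -0, 72.044, -1.146], TCP at [168.167, 549.874, 227.976] pointing down, gripper open.
Joint ranges: [-177.97, 177.97], [-48.28, 115.42], [12.27, 149.76], [-77.06, 257.06], [2.81, 150.46], [-146.56, 146.56]. Speed limits (degrees/s): [147.25, 147.25, 180, 180, 180, 180].

## Interface

Orientations are given as [roll, pitch, yaw] about the fixed x, y, z axes, in that order (R = Rz(yaw) Ry(pitch) Rx(roll)).
In Python, from workcell import env gives the robot as it stands.
- The arm moves only by the tool arm_command, never from a script. Its argument "motion" is a list of rows, each an object with "offset": the shift along the tool's x, y, z in m, a list of three; "spin": the turn about the tool's z in rad. In form: [{"offset": [tx, ty, tz], "spin": spin}, ...]. A call has 1 to 5 rows; each row shifts and turns the commanded pose from where the row before left it, along the tool's axes as they then stand; what a row does not reach is not made up. A row lasts 1/8 s, in which the tool goes at most 62.5 mm and 10.7 degrees, less where a joint would pass 70% of its speed; a pose out of reach is approached as far as the arm can. A call with a gripper value outside its range is refused whole. "jaw" is the finger opening in m, from 0 to 0.0912, set as the call begins (left out, the last holds). The fingers move at their own pace and stop on an object; "newtons" is the grip in N (left out, the last holds). Time passes only in rows, so rows that do not move let the fingers close. It gives the time, the measured TCP pose, the force, the opening and the grip force at its end, in the units of the state.
- env.state(): the state, without advancing time (a new reading comes with each control period).
- env.grab_frame(name): name is "side" or "top" or "wrist"; returns (picture, depth): 384x512x3 uint8, blue, green, red; 384x512 float32, mm along the optical axis (not along the pixel's ray), 0 where there is no reading.
- env.camera_model(name): a dict with "fx", "fy", "cx", "cy" (pixels), "eye" and "rotation" of the camera in the world; the wrist camera has in their place "hand_eye" (4x4, takes a point from camera to tool coordinates, whose origin is the TCP and whose axes are the flange's). Camera axes: x right, y down, z forward; pixel columns grow to the right and rows downward; lengths in mm; the calibration is good to about 2 mm. A picture is of the moment at which its call begins: read the wrist's pose just before it. camera_model takes no time and is no camera call.
- env.job_done(): hands the job in; it is judged then, once.
Trained networks look in the newest picture that a camera, given by its name, has taken for a name from the list of things; names that differ only in an ending like _2 or _b are one class to them, and where a whole thing is asked for, a point or a joint stands for the part that bears it (a point fixed in the world has none). Each returns a list of dicts, best first, with "score" (0 to 1); they miss things now and then, are a little off and sometimes report something else, mostly with a low value. They report only what shows in the picture. A call takes as long as a camera call. They do not tell look-alikes from the thing itself.
- env.boxes_of(camera, target): "bbox" ([left, top, right, bottom] in pixels, round what is visible of it).
- env.pinpoint(camera, target): "location" ([column, row] in pixels: a listed point, or the origin of a listed thing).
The state is a dict: "time_s": time; "qpos": joint angles; "qvel": joint speeds; "effort": joint torques, N m; "ee_pos": TCP position; "ee_rot": TCP orientation; "force": force on the tool from outside, world axes, zero at the start; "torque": the same for the moment, N m; "gripper_width": finger opening in mm; "gripper_force": force on a finger pad.
Only numpy, scipy, OpenCV 4.12 (cv2) and the standard library are available. Lean on these libraries where they do the work, as an engineer would, in place of code of your own. Each camera call takes 0.05 s, during which the arm holds its last target. There are 200 camera calls.

## Task

The four biscuit-fired pots (round, square, oblong and oval) are to be glaze-fired, each on the fireclay setter cut to the shape of its own foot, but most or all of them have been put down on the wrong setters. Stand every pot upright in the middle of its own setter, turned to line up with the setter's outline, parking a pot on the empty ware board where you need a free place. They chip easily, so set them down instead of dropping them, and leave the setters and the little cone pack where they are.

Things in the scene. Friction and masses are not known exactly. Their poses are not given: they have to be found in the camera images.
- round_pot: Round straight-sided biscuit-fired (terracotta) beaker, open at the top: 60 mm across, 80 mm high, wall 5 mm, foot bevelled to 52 mm. The origin is the centre of its underside, z up. 0.15 to 0.30 kg.
- square_pot: Square biscuit-fired (terracotta) pot, open at the top: 54 x 54 mm, 64 mm high, wall 5 mm. The origin is the centre of its underside, z up. x and y lie across its flat sides. 0.15 to 0.30 kg.
- oblong_pot: Low oblong biscuit-fired (terracotta) trough with square corners, open at the top: 92 mm along its x, 44 mm along its y, 46 mm high, wall 5 mm. The origin is the centre of its underside, z up. 0.14 to 0.28 kg.
- oval_pot: Oval biscuit-fired (terracotta) pot (two flat long sides, half-round ends), open at the top: 88 mm along its x, 56 mm along its y, 72 mm high, wall 5 mm. The origin is the centre of its underside, z up. The flat sides are 32 mm long, in the middle. 0.18 to 0.36 kg.
- round_setter: Round flat buff fireclay plate, 124 mm across, 16 mm thick: the setter for the round pot. A white wash patch in the shape of the foot is painted in its middle. The origin is the centre of its underside, z up. Its flat top is 16 mm above the origin. Loose, 0.4 kg, lies on the bench.
- square_setter: Square flat buff fireclay plate, 112 x 112 mm, 16 mm thick, with a square white patch in its middle: the setter for the square pot. The origin is the centre of its underside, z up. x and y lie across its sides; its flat top is 16 mm above the origin. Loose, 0.4 kg.
- oblong_setter: Oblong flat buff fireclay plate with square corners, 136 mm along its x, 88 mm along its y, 16 mm thick, with an oblong white patch in its middle: the setter for the oblong pot. The origin is the centre of its underside, z up. Its flat top is 16 mm above the origin. Loose, 0.4 kg.
- oval_setter: Oval flat buff fireclay plate with half-round ends, 136 mm along its x, 100 mm along its y, 16 mm thick, with an oval white patch in its middle: the setter for the oval pot. The origin is the centre of its underside, z up. Its flat top is 16 mm above the origin. Loose, 0.42 kg.
- ware_board: Small empty plywood ware board, 150 mm along its x, 130 mm along its y, 12 mm thick: the free place to park a pot. The origin is the centre of its underside, z up. Its flat top is 12 mm above the origin. Loose, 0.25 kg.
- cone_pack: Cone pack: a clay plaque 90 x 34 mm, 14 mm high, long along its x, with three slim pale pyrometric cones leaning in it, 70 mm high in all. The origin is the centre of its underside, z up. Loose, 0.1 kg, easily knocked over; not to be moved.
Things that resemble listed ones, but are neither listed nor needed, are in the scene too. What is shaped like the square_pot but purple is not meant.

How it is judged:
By the outcome, as a careful person would: the job done as asked, in the order asked, and still so for the second after the job is handed in, with the robot touching nothing.
It also fails if it takes over 122 s, if anything falls off the work surface, if the arm or the gripper's body presses on something with over 40 N, if the wrist force passes 120 N, or if a joint passes its speed limit or range.

## Working session

There is one attempt and no reset: what is moved stays moved. The work goes in short steps, Python scripts to look and compute and a tool call to move; the robot and the scene stay as the last step left them, time stands still between calls to the robot, and variables do not carry over. Pictures are saved under pics/ and viewed, at most 14 in all, crops included, and the job is handed in when it is done.

Besides the shell and the picture viewer there is one more tool, called after ">>>" by a JSON object that holds its "method" and its "body", one argument or row to a line. arm_command: Moves the arm, as the interface text tells. Its arguments: {"type":"object","properties":{"motion":{"type":"array"},"jaw":{"type":"number"},"newtons":{"type":"number"}},"required":["motion"]}

```bash
ls; mkdir -p pics; cat > h.py <<'E'
import numpy as np,cv2
from workcell import env
T=["round_pot","square_pot","oblong_pot","oval_pot","round_setter","square_setter","oblong_setter","oval_setter","ware_board","cone_pack"]
E
python3 - <<'E'
from h import *
for c in("top","side"):
    p,d=env.grab_frame(c);cv2.imwrite(f"pics/{c}0.png",p);np.save(f"{c}0.npy",d);m=env.camera_model(c);print(c,m)
for t in T:
    for r in env.pinpoint("top",t)[:3]:print(t,np.round(r["location"]),round(r["score"],2))
print(env.state())
E
```

```text
pics
top {'fx': 478.6496888697267, 'fy': 478.6496888697267, 'cx': 255.6601458646556, 'cy': 192.1087444499488, 'eye': array([ 251.16846303,  -46.17014275, 1433.61534569]), 'rotation': array([-1.67713423e+02,  9.48035627e-02, -9.43811823e+01])}
side {'fx': 361.4648971132444, 'fy': 361.4648971132444, 'cx': 262.16747595837603, 'cy': 195.42189260015053, 'eye': array([ 439.01445976, -812.8539337 ,  961.24186894]), 'rotation': array([-139.95989607,    0.92913388,   -9.956209  ])}
round_pot [192. 166.] 0.85
round_pot [151. 257.] 0.29
round_pot [343. 179.] 0.22
square_pot [384. 140.] 0.62
square_pot [345. 176.] 0.6
oblong_pot [232. 220.] 0.8
oval_pot [117. 196.] 0.87
oval_pot [120. 194.] 0.75
round_setter [194. 166.] 0.61
square_setter [237. 215.] 0.85
oblong_setter [116. 196.] 0.91
oval_setter [342. 177.] 0.76
ware_board [151. 257.] 0.89
cone_pack [314. 240.] 0.64
{'time_s': 0.6, 'qpos': array([ 7.18501651e+01,  1.83100926e+01,  8.96407666e+01, -5.95587594e-04,
        7.20453889e+01, -1.14488255e+00]), 'qvel': array([-0.10508661, -0.00850157, -0.0817391 , -0.00646128,  0.00926196,
        0.00485795]), 'effort': array([ 1.95181810e-04, -4.12124813e+01, -2.32136875e+01,  7.29790307e-02,
        3.77962575e-02,  2.36200776e-05]), 'ee_pos': array([168.15053431, 549.85351352, 227.98206775]), 'ee_rot': array([1.79996260e+02, 6.41449318e-04, 1.62995231e+02]), 'force': array([-0.22870604,  1.02631814, -0.36939946]), 'torque': array([ 0.02369269, -0.0456315 ,  0.01142503]), 'gripper_force': 0.0, 'gripper_width': 90.96434739959926}
```

View pics/top0.png

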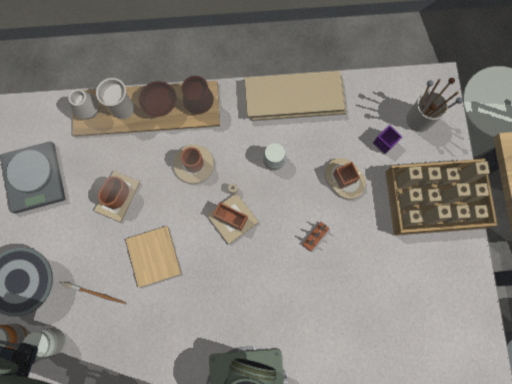

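View pics/side0.png

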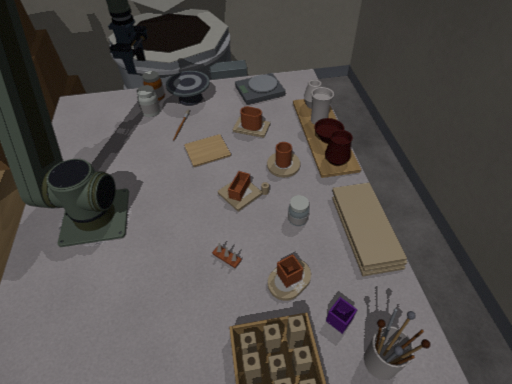

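Top view: the oval pot (117,193) stands on the oblong setter, the oblong pot (231,216) on the square setter, and the square pot (346,175) on the oval setter. The round pot (192,159) is on the round setter. The board at (151,257) is empty and the cone pack is at (315,237). Two things could be the square pot: the terracotta one at (346,175) and the purple one at (388,139). The terracotta one is meant, since the purple one is excluded. Next I'll measure, with an enlarged crop.

```bash
cat >> h.py <<'E'
from scipy.spatial.transform import Rotation as R
def cam(c,st=None):
    m=env.camera_model(c);K=(m["fx"],m["fy"],m["cx"],m["cy"])
    if c=="wrist":
        A=np.eye(4);A[:3,:3]=R.from_euler("xyz",st["ee_rot"],degrees=True).as_matrix();A[:3,3]=st["ee_pos"]
        H=A@np.array(m["hand_eye"]);return K,H[:3,:3],H[:3,3]
    return K,R.from_euler("xyz",m["rotation"],degrees=True).as_matrix(),m["eye"]
def cloud(d,C):
    K,Rm,e=C;v,u=np.indices(d.shape)
    P=np.stack([(u-K[2])/K[0]*d,(v-K[3])/K[1]*d,d],-1)@Rm.T+e;P[d<=0]=np.nan;return P
def rect(pts):
    (c,s,a)=cv2.minAreaRect(pts.astype(np.float32))
    if s[0]<s[1]:s=s[::-1];a+=90
    return np.round(c,1),np.round(s,1),round((a+90)%180-90,1)
def blob(P,lo,hi,xy,r):
    with np.errstate(invalid="ignore"):m=(P[...,2]>lo)&(P[...,2]<hi)&(np.hypot(P[...,0]-xy[0],P[...,1]-xy[1])<r)
    return P[m]
E
python3 - <<'E'
from h import *
d=np.load("top0.npy");P=cloud(d,cam("top"));p=cv2.imread("pics/top0.png")
print("table z",np.nanmedian(P[290:320,200:300,2]))
for n,(u,v),lo,hi in [("round",(192,160),85,110),("square",(346,175),68,90),("oblong",(231,216),50,75),("oval",(115,193),75,105),("Sround",(194,166),9,23),("Ssq",(237,215),9,23),("Sobl",(116,196),9,23),("Soval",(342,177),9,23),("board",(152,257),6,18),("cone",(315,237),7,90),("bit",(232,188),5,60),("glass",(274,156),20,120),("purple",(388,139),30,90)]:
    xy=np.nanmedian(P[v-8:v+9,u-8:u+9,:2].reshape(-1,2),0)
    b=blob(P,lo,hi,xy,95 if n[0] in"Sb" and n!="bit" else 65)
    if n=="bit":b=blob(P,lo,hi,P[188,232],22)
    print(n,len(b),rect(b[:,:2]),"zmax",np.round(np.percentile(b[:,2],[50,98])))
cv2.imwrite("pics/crop0.png",cv2.resize(p[120:250,80:420],None,fx=2.35,fy=2.35,interpolation=3))
E
```

```text
table z 0.06303586551007356
round 129 (array([660.9, 114.4]), array([58.8, 57.9]), 8.7) zmax [ 95. 101.]
square 152 (array([ 581.4, -337.6]), array([55.6, 54. ]), -70.4) zmax [78. 85.]
oblong 181 (array([486.2,  14.1]), array([92. , 43.9]), 59.2) zmax [60. 66.]
oval 224 (array([580.7, 351.5]), array([87.1, 59.7]), -30.6) zmax [86. 93.]
Sround 833 (array([646.9, 123.9]), array([147. , 144.3]), 22.3) zmax [16. 22.]
Ssq 1043 (array([491.8,  18.2]), array([140.8, 133.2]), -56.6) zmax [17. 22.]
Sobl 740 (array([558.9, 338.8]), array([161.4, 134.1]), -26.4) zmax [16. 23.]
Soval 820 (array([ 586.9, -349.3]), array([135.1, 119.9]), 30.8) zmax [16. 22.]
board 2154 (array([387.2, 256. ]), array([172.6, 161.1]), 2.0) zmax [12. 17.]
cone 352 (array([ 404.9, -235.6]), array([106. ,  93.4]), -20.0) zmax [14. 64.]
bit 88 (array([572.8,   3.1]), array([35. , 26.4]), 73.5) zmax [35. 44.]
glass 475 (array([ 655.3, -129.3]), array([63.8, 63.2]), 31.2) zmax [83. 90.]
purple 262 (array([ 688.4, -480.1]), array([58.1, 54. ]), -51.0) zmax [56. 68.]
```

View pics/crop0.png

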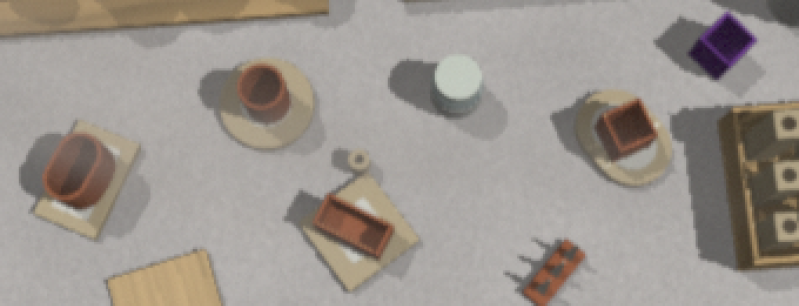

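The crop confirms it: the square pot is the terracotta one at (346,175) in the full picture, on the oval setter. The purple one stands free on the bench. A small ring-like thing stands at (232,188), near the oblong pot. I'm setting out to the oval pot.

```bash
cat >> h.py <<'E'
def plan(wps,pos=None,yaw=None,step=55,ang=8.5):
    s=env.state();pos=np.array(s["ee_pos"] if pos is None else pos,float);yaw=s["ee_rot"][2] if yaw is None else yaw
    out=[]
    for x,y,z,w in wps:
        g=np.array([x,y,z],float);dw=(w-yaw+180)%360-180
        n=max(1,int(np.ceil(max(np.linalg.norm(g-pos)/step,abs(dw)/ang))))
        rem=n
        for i in range(n):
            d=(g-pos)/(n-i);a=np.radians(yaw);dd=((w-yaw+180)%360-180)/(n-i)
            t=np.round([(d[0]*np.cos(a)+d[1]*np.sin(a))/1000,(d[0]*np.sin(a)-d[1]*np.cos(a))/1000,-d[2]/1000],4);sp=round(-np.radians(dd),3)
            out.append((list(map(float,t)),float(sp)))
            t=t*1000;pos=pos+[t[0]*np.cos(a)+t[1]*np.sin(a),t[0]*np.sin(a)-t[1]*np.cos(a),-t[2]];yaw-=np.degrees(sp)
        out.append("--")
    for o in out:print(o)
E
python3 - <<'E'
from h import *
print(np.round(env.camera_model("wrist")["hand_eye"],3), env.camera_model("wrist")["fx"])
plan([(540,330,330,149.4)])
E
```

```text
[[-0.00000e+00 -9.68000e-01 -2.51000e-01  6.93730e+01]
 [ 1.00000e+00  0.00000e+00 -1.00000e-03  8.13000e-01]
 [ 1.00000e-03 -2.51000e-01  9.68000e-01 -1.57112e+02]
 [ 0.00000e+00  0.00000e+00  0.00000e+00  1.00000e+00]] 286.12119225661735
([-0.0467, -0.0113, -0.0113], 0.026)
([-0.0469, -0.0101, -0.0113], 0.026)
([-0.0472, -0.0088, -0.0113], 0.026)
([-0.0474, -0.0076, -0.0114], 0.027)
([-0.0476, -0.0063, -0.0113], 0.026)
([-0.0477, -0.0051, -0.0114], 0.027)
([-0.0478, -0.0038, -0.0113], 0.026)
([-0.0479, -0.0025, -0.0114], 0.027)
([-0.048, -0.0013, -0.0113], 0.026)
--
```

>>> {"method": "arm_command", "body": {
  "motion": [
    {"offset":[-0.047,-0.011,-0.011],"spin":0.026},
    {"offset":[-0.047,-0.01,-0.011],"spin":0.026},
    {"offset":[-0.047,-0.009,-0.011],"spin":0.026},
    {"offset":[-0.047,-0.008,-0.011],"spin":0.026},
    {"offset":[-0.048,-0.006,-0.011],"spin":0.027}
  ],
  "jaw": 0.09
}}

```text
time_s: 1.23
ee_pos: [376.3, 426.9, 283.5]
ee_rot: [180.0, 0.0, 155.4]
force: [0.3, 0.4, 0.2]
gripper_width: 90.0
gripper_force: 0.0
```

>>> {"method": "arm_command", "body": {
  "motion": [
    {"offset":[-0.048,-0.005,-0.011],"spin":0.026},
    {"offset":[-0.048,-0.004,-0.011],"spin":0.026},
    {"offset":[-0.048,-0.003,-0.011],"spin":0.027},
    {"offset":[-0.048,-0.001,-0.011],"spin":0.026},
    {"offset":[0,0,0],"spin":0}
  ]
}}

```text
time_s: 1.85
ee_pos: [543.4, 328.0, 327.1]
ee_rot: [179.9, 0.1, 149.2]
force: [-0.1, 0.4, -0.1]
gripper_width: 90.0
gripper_force: 0.0
```

```bash
cat >> h.py <<'E'
def look(tag):
    s=env.state();p,d=env.grab_frame("wrist");C=cam("wrist",s);np.savez(f"{tag}.npz",p=p,d=d)
    print("tcp",np.round(s["ee_pos"],1),np.round(s["ee_rot"],1),"t",s["time_s"])
    return p,d,C,cloud(d,C)
def ortho(p,P,lo,hi,x0,x1,y0,y1,res=1.0):
    # orthographic map of the points lying between heights lo and hi; row=x, col=y
    with np.errstate(invalid="ignore"):m=(P[...,2]>lo)&(P[...,2]<hi)
    return P[m],p[m]
E
python3 - <<'E'
from h import *
p,d,C,P=look("w1");cv2.imwrite("pics/w1.png",p)
for n,xy,lo,hi,r in [("oval",(581,351),80,96,60),("round",(661,114),88,104,50),("oblong",(486,14),55,70,65)]:
    b=blob(P,lo,hi,xy,r);print(n,len(b),rect(b[:,:2]) if len(b)>5 else 0)
print("table",np.nanmedian(P[...,2]))
E
```

```text
tcp [543.4 328.  327.1] [1.799e+02 1.000e-01 1.492e+02] t 1.85
oval 681 (array([583.5, 351.2]), array([88. , 56.2]), -30.5)
round 262 (array([658.2, 119.1]), array([58.4, 45.5]), 63.4)
oblong 0 0
table 13.522959186760772
```

View pics/w1.png

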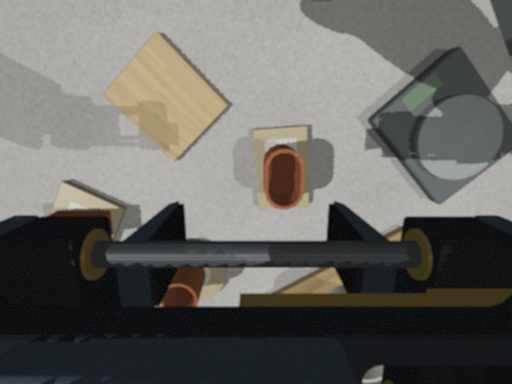

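The wrist view shows the oval pot at (285,175) on the oblong setter, the empty board at (167,96) and the scale at (440,125). The pot's rim fits 88x56 mm, as it should. I'll measure the board, then plan the grasp.

```bash
python3 - <<'E'
from h import *
z=np.load("w1.npz");s=env.state();P=cloud(z["d"],cam("wrist",s))
b=blob(P,8,15.5,(387,256),105);print("board",len(b),rect(b[:,:2]),np.median(b[:,2]))
b=blob(P,14,18,(570,345),95);print("Sobl",len(b),rect(b[:,:2]),np.median(b[:,2]))
plan([(583.5,351.2,150,149.5),(583.5,351.2,58,149.5)])
plan([(583.5,351.2,125,149.5),(388,256,125,149.5),(388,256,58,149.5)],(583.5,351.2,58),149.5)
E
```

```text
board 8131 (array([390.8, 252.1]), array([149.9, 130. ]), 13.6) 12.355426575591991
Sobl 1893 (array([580.3, 355.6]), array([135.7,  87.9]), -26.7) 16.003672901112736
([-0.0062, 0.0101, 0.0442], -0.001)
([-0.0062, 0.0101, 0.0442], -0.001)
([-0.0062, 0.0101, 0.0442], -0.0)
([-0.0061, 0.0102, 0.0441], -0.001)
--
([-0.0, -0.0, 0.046], 0.0)
([-0.0, -0.0, 0.046], 0.0)
--
([0.0, 0.0, -0.0335], -0.0)
([0.0, 0.0, -0.0335], -0.0)
--
([0.03, -0.0453, -0.0], -0.0)
([0.03, -0.0453, -0.0], -0.0)
([0.0301, -0.0453, -0.0], -0.0)
([0.03, -0.0454, -0.0], -0.0)
--
([0.0, 0.0, 0.0335], -0.0)
([0.0, 0.0, 0.0335], -0.0)
--
```

>>> {"method": "arm_command", "body": {
  "motion": [
    {"offset":[-0.006,0.01,0.044],"spin":0},
    {"offset":[-0.006,0.01,0.044],"spin":-0.002},
    {"offset":[-0.006,0.01,0.044],"spin":-0.002},
    {"offset":[-0.0067,0.0106,0.0447],"spin":-0.001},
    {"offset":[0,0,0],"spin":0}
  ],
  "jaw": 0.09
}}

```text
time_s: 2.52
ee_pos: [579.5, 352.0, 146.1]
ee_rot: [-179.5, -0.3, 149.8]
force: [0.1, 0.6, -0.1]
gripper_width: 89.8
gripper_force: 0.0
```

>>> {"method": "arm_command", "body": {
  "motion": [
    {"offset":[0,0,0.046],"spin":0},
    {"offset":[0,0,0.03],"spin":0},
    {"offset":[0,0,0.016],"spin":0},
    {"offset":[0,0,0],"spin":0}
  ]
}}

```text
time_s: 3.02
ee_pos: [582.3, 352.6, 59.0]
ee_rot: [180.0, -0.0, 149.8]
force: [-0.2, 1.0, 1.2]
gripper_width: 90.0
gripper_force: 0.0
```

>>> {"method": "arm_command", "body": {
  "motion": [
    {"offset":[0,0,0],"spin":0},
    {"offset":[0,0,0],"spin":0},
    {"offset":[0,0,0],"spin":0},
    {"offset":[0,0,0],"spin":0},
    {"offset":[0,0,0],"spin":0}
  ],
  "jaw": 0.045,
  "newtons": 20
}}

```text
time_s: 3.65
ee_pos: [582.5, 352.0, 58.7]
ee_rot: [-180.0, 0.0, 149.8]
force: [0.1, -1.3, 2.7]
gripper_width: 55.7
gripper_force: 28.7
```

>>> {"method": "arm_command", "body": {
  "motion": [
    {"offset":[0,0,-0.02],"spin":0},
    {"offset":[0,0,-0.05],"spin":0},
    {"offset":[0,0,0],"spin":0}
  ]
}}

```text
time_s: 4.03
ee_pos: [584.9, 353.7, 132.1]
ee_rot: [179.5, 0.2, 149.8]
force: [-0.4, 0.3, -2.3]
gripper_width: 56.2
gripper_force: 28.8
```

>>> {"method": "arm_command", "body": {
  "motion": [
    {"offset":[0.02,-0.032,0],"spin":0},
    {"offset":[0.028,-0.044,0],"spin":0},
    {"offset":[0.028,-0.044,0],"spin":0},
    {"offset":[0.026,-0.041,0],"spin":0},
    {"offset":[0.013,-0.022,0],"spin":0}
  ]
}}

```text
time_s: 4.65
ee_pos: [387.5, 250.1, 126.6]
ee_rot: [-179.8, -0.1, 149.8]
force: [0.4, -0.2, -2.4]
gripper_width: 55.8
gripper_force: 28.8
```

>>> {"method": "arm_command", "body": {
  "motion": [
    {"offset":[0,0,0],"spin":0},
    {"offset":[0,0,0.04],"spin":0},
    {"offset":[0,0,0.024],"spin":0},
    {"offset":[0,0,0],"spin":0},
    {"offset":[0,0,0],"spin":0}
  ]
}}

```text
time_s: 5.28
ee_pos: [392.2, 252.7, 64.6]
ee_rot: [179.9, 0.0, 149.8]
force: [0.5, -0.4, -1.9]
gripper_width: 55.8
gripper_force: 28.8
```

>>> {"method": "arm_command", "body": {
  "motion": [
    {"offset":[0,0,0.006],"spin":0},
    {"offset":[0,0,0.002],"spin":0},
    {"offset":[0,0,0.0015],"spin":0},
    {"offset":[0,0,0],"spin":0}
  ]
}}

```text
time_s: 5.78
ee_pos: [391.1, 252.1, 54.8]
ee_rot: [180.0, 0.0, 149.8]
force: [-0.5, -0.4, -3.1]
gripper_width: 56.0
gripper_force: 28.8
```

>>> {"method": "arm_command", "body": {
  "motion": [
    {"offset":[0,0,0.0007],"spin":0},
    {"offset":[0,0,0],"spin":0}
  ]
}}

```text
time_s: 6.02
ee_pos: [391.2, 252.1, 54.7]
ee_rot: [180.0, 0.0, 149.8]
force: [-2.2, -0.7, 5.5]
gripper_width: 55.9
gripper_force: 28.7
```

>>> {"method": "arm_command", "body": {
  "motion": [
    {"offset":[0,0,0],"spin":0},
    {"offset":[0,0,0],"spin":0},
    {"offset":[0,0,0],"spin":0},
    {"offset":[0,0,0],"spin":0}
  ],
  "jaw": 0.09
}}

```text
time_s: 6.52
ee_pos: [391.1, 252.0, 54.0]
ee_rot: [180.0, -0.0, 149.8]
force: [0.1, 0.3, 0.6]
gripper_width: 89.6
gripper_force: 0.0
```

>>> {"method": "arm_command", "body": {
  "motion": [
    {"offset":[0,0,-0.03],"spin":0},
    {"offset":[0,0,-0.05],"spin":0},
    {"offset":[0,0,-0.055],"spin":0},
    {"offset":[0,0,-0.055],"spin":0},
    {"offset":[0,0,-0.055],"spin":0}
  ]
}}

```text
time_s: 7.15
ee_pos: [390.8, 251.8, 300.9]
ee_rot: [180.0, 0.0, 149.8]
force: [1.0, 1.4, -0.5]
gripper_width: 90.0
gripper_force: 0.0
```

```bash
python3 - <<'E'
from h import *
plan([(430,70,300,59.2)])
E
```

```text
([-0.0114, -0.0125, 0.0001], 0.144)
([-0.0131, -0.0107, 0.0001], 0.144)
([-0.0145, -0.0087, 0.0001], 0.144)
([-0.0156, -0.0066, 0.0001], 0.144)
([-0.0164, -0.0043, 0.0001], 0.144)
([-0.0168, -0.0019, 0.0001], 0.143)
([-0.0169, 0.0006, 0.0001], 0.144)
([-0.0166, 0.003, 0.0001], 0.143)
([-0.016, 0.0053, 0.0], 0.144)
([-0.0151, 0.0075, 0.0001], 0.143)
([-0.014, 0.0097, 0.0], 0.144)
--
```

>>> {"method": "arm_command", "body": {
  "motion": [
    {"offset":[-0.011,-0.0165,0],"spin":0.144},
    {"offset":[-0.014,-0.015,0],"spin":0.144},
    {"offset":[-0.016,-0.013,0],"spin":0.144},
    {"offset":[-0.018,-0.011,0],"spin":0.144},
    {"offset":[-0.019,-0.008,0],"spin":0.144}
  ]
}}

```text
time_s: 7.78
ee_pos: [398.0, 148.9, 298.9]
ee_rot: [-180.0, -0.0, 108.2]
force: [0.8, -0.3, 0.0]
gripper_width: 90.0
gripper_force: 0.0
```

>>> {"method": "arm_command", "body": {
  "motion": [
    {"offset":[-0.02,-0.006,0],"spin":0.144},
    {"offset":[-0.022,-0.003,0],"spin":0.144},
    {"offset":[-0.025,0.0,0],"spin":0.144},
    {"offset":[-0.025,0.005,0],"spin":0.144},
    {"offset":[-0.025,0.008,0],"spin":0.144}
  ]
}}

```text
time_s: 8.4
ee_pos: [404.2, 29.1, 298.9]
ee_rot: [180.0, -0.0, 67.0]
force: [0.9, 0.3, 0.5]
gripper_width: 90.0
gripper_force: 0.0
```

```bash
python3 - <<'E'
from h import *
plan([(470,10,300,59.2)])
E
```

```text
([0.004, 0.034, -0.0005], 0.068)
([0.0064, 0.0337, -0.0006], 0.068)
--
```

>>> {"method": "arm_command", "body": {
  "motion": [
    {"offset":[0.004,0.034,0],"spin":0.068},
    {"offset":[0.006,0.034,0],"spin":0.068},
    {"offset":[0,0,0],"spin":0},
    {"offset":[0,0,0],"spin":0}
  ]
}}

```text
time_s: 8.9
ee_pos: [469.6, 10.7, 298.7]
ee_rot: [-179.9, 0.0, 59.5]
force: [-0.1, -0.9, 0.3]
gripper_width: 90.0
gripper_force: 0.0
```

```bash
python3 - <<'E'
from h import *
p,d,C,P=look("w2");cv2.imwrite("pics/w2.png",p)
for n,xy,lo,hi,r in [("oblong",(486,14),54,66,60),("round",(661,114),88,104,50),("Ssq",(490,17),13.5,18.5,85),("Sround",(650,122),13.5,18.5,75),("ovalB",(391,252),76,90,60),("bit",(572,3),20,60,30)]:
    b=blob(P,lo,hi,xy,r);print(n,len(b),(rect(b[:,:2]),np.percentile(b[:,2],[50,98])) if len(b)>5 else 0)
E
```

```text
tcp [469.6  10.7 298.7] [-179.9    0.    59.5] t 8.9
oblong 705 ((array([489.6,  14.3]), array([90.7, 43.2]), 59.2), array([62.089968  , 63.74304208]))
round 550 ((array([658. , 105.4]), array([59.3, 35.7]), -30.1), array([95.63874274, 97.60337926]))
Ssq 3085 ((array([496.6,  15.2]), array([133., 112.]), 32.9), array([16.44613209, 18.07686774]))
Sround 2878 ((array([651.3, 105.1]), array([122.6,  83.6]), -46.2), array([16.36842165, 18.05784349]))
ovalB 1378 ((array([391.9, 252.3]), array([88.9, 56.7]), -30.1), array([83.77405323, 85.77913612]))
bit 296 ((array([575.8,   3.3]), array([26.5, 26.1]), -27.4), array([37.91987824, 39.98560859]))
```

View pics/w2.png

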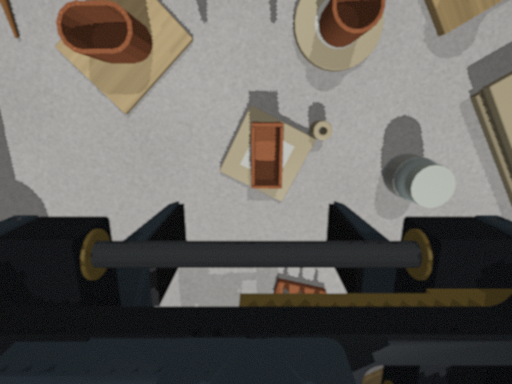

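The oblong pot is at (266,155) and its rim fits 91x43 mm. The small ring at (320,130) is clear of the fingers. The round pot is at (345,20) and still needs checking for centring.

```bash
python3 - <<'E'
from h import *
plan([(489.6,14.3,110,59.2)])
E
```

```text
([0.0033, 0.0039, 0.0472], 0.001)
([0.0033, 0.0039, 0.0472], 0.001)
([0.0033, 0.0039, 0.0472], 0.002)
([0.0033, 0.0038, 0.0473], 0.001)
--
```

>>> {"method": "arm_command", "body": {
  "motion": [
    {"offset":[0.0033,0.0039,0.047],"spin":0.001},
    {"offset":[0.0033,0.0039,0.047],"spin":0.001},
    {"offset":[0.0033,0.0039,0.047],"spin":0.002},
    {"offset":[0.0033,0.0039,0.047],"spin":0.001},
    {"offset":[0,0,0],"spin":0}
  ]
}}

```text
time_s: 9.57
ee_pos: [487.5, 14.4, 108.8]
ee_rot: [-179.6, 0.2, 59.2]
force: [-0.2, 0.7, 0.1]
gripper_width: 90.1
gripper_force: 0.0
```

>>> {"method": "arm_command", "body": {
  "motion": [
    {"offset":[0,0,0.03],"spin":0},
    {"offset":[0,0,0.034],"spin":0},
    {"offset":[0,0,0],"spin":0},
    {"offset":[0,0,0],"spin":0}
  ]
}}

```text
time_s: 10.07
ee_pos: [491.9, 14.1, 49.3]
ee_rot: [179.8, -0.1, 59.2]
force: [0.7, 0.2, -0.1]
gripper_width: 90.3
gripper_force: 0.0
```

>>> {"method": "arm_command", "body": {
  "motion": [
    {"offset":[0,0,0],"spin":0},
    {"offset":[0,0,0],"spin":0}
  ]
}}

```text
time_s: 10.32
ee_pos: [491.2, 14.0, 48.2]
ee_rot: [179.9, -0.1, 59.2]
force: [-0.3, -0.7, -0.2]
gripper_width: 89.7
gripper_force: 0.0
```

>>> {"method": "arm_command", "body": {
  "motion": [
    {"offset":[-0.0005,-0.0015,0.002],"spin":0},
    {"offset":[0,0,0],"spin":0}
  ]
}}

```text
time_s: 10.58
ee_pos: [488.6, 14.4, 44.9]
ee_rot: [-180.0, 0.0, 59.2]
force: [-0.5, -0.4, -0.8]
gripper_width: 90.3
gripper_force: 0.0
```

>>> {"method": "arm_command", "body": {
  "motion": [
    {"offset":[0,0,0],"spin":0},
    {"offset":[0,0,0],"spin":0},
    {"offset":[0,0,0],"spin":0},
    {"offset":[0,0,0],"spin":0},
    {"offset":[0,0,0],"spin":0}
  ],
  "jaw": 0.035,
  "newtons": 20
}}

```text
time_s: 11.2
ee_pos: [488.9, 14.4, 45.0]
ee_rot: [-180.0, -0.0, 59.2]
force: [0.3, -0.2, -1.4]
gripper_width: 43.9
gripper_force: 20.0
```

>>> {"method": "arm_command", "body": {
  "motion": [
    {"offset":[0,0,-0.02],"spin":0},
    {"offset":[0,0,-0.04],"spin":0},
    {"offset":[0,0,-0.055],"spin":0},
    {"offset":[0,0,-0.055],"spin":0},
    {"offset":[0,0,0],"spin":0}
  ]
}}

```text
time_s: 11.82
ee_pos: [491.4, 14.4, 219.2]
ee_rot: [179.5, -0.3, 59.2]
force: [0.4, -0.1, -2.9]
gripper_width: 43.9
gripper_force: 20.0
```

```bash
python3 - <<'E'
from h import *
plan([(540,240,200,105),(580.3,355.6,200,153.3)])
E
```

```text
([0.0364, -0.0123, 0.0032], -0.133)
([0.0378, -0.0074, 0.0032], -0.133)
([0.0384, -0.0023, 0.0032], -0.133)
([0.0384, 0.0028, 0.0032], -0.134)
([0.0376, 0.0079, 0.0032], -0.133)
([0.0363, 0.0128, 0.0032], -0.134)
--
([0.0169, 0.0115, -0.0], -0.14)
([0.0151, 0.0137, -0.0], -0.141)
([0.013, 0.0157, -0.0], -0.14)
([0.0107, 0.0174, -0.0], -0.141)
([0.0081, 0.0187, -0.0], -0.14)
([0.0055, 0.0196, -0.0], -0.141)
--
```

>>> {"method": "arm_command", "body": {
  "motion": [
    {"offset":[0.036,-0.012,0.003],"spin":-0.133},
    {"offset":[0.038,-0.007,0.003],"spin":-0.133},
    {"offset":[0.038,-0.002,0.003],"spin":-0.133},
    {"offset":[0.038,0.003,0.003],"spin":-0.133},
    {"offset":[0.038,0.008,0.003],"spin":-0.133}
  ]
}}

```text
time_s: 12.45
ee_pos: [529.4, 202.2, 197.8]
ee_rot: [-179.8, 0.1, 97.5]
force: [0.6, 0.6, -2.7]
gripper_width: 44.0
gripper_force: 20.0
```

>>> {"method": "arm_command", "body": {
  "motion": [
    {"offset":[0.036,0.013,0.003],"spin":-0.134},
    {"offset":[0.017,0.011,0],"spin":-0.14},
    {"offset":[0.015,0.014,0],"spin":-0.14},
    {"offset":[0.013,0.016,0],"spin":-0.14},
    {"offset":[0.011,0.017,0],"spin":-0.14}
  ]
}}

```text
time_s: 13.08
ee_pos: [564.5, 316.1, 194.5]
ee_rot: [-179.8, -0.1, 137.3]
force: [-0.0, -0.2, -1.7]
gripper_width: 43.7
gripper_force: 20.0
```

>>> {"method": "arm_command", "body": {
  "motion": [
    {"offset":[0.008,0.019,0],"spin":-0.14},
    {"offset":[0.005,0.02,0],"spin":-0.14},
    {"offset":[0,0,0],"spin":0},
    {"offset":[0,0,0],"spin":0}
  ]
}}

```text
time_s: 13.58
ee_pos: [578.9, 353.6, 195.6]
ee_rot: [-179.8, -0.1, 153.0]
force: [0.3, 0.5, -1.9]
gripper_width: 43.8
gripper_force: 20.0
```

```bash
python3 - <<'E'
from h import *
p,d,C,P=look("w3");cv2.imwrite("pics/w3.png",p)
with np.errstate(invalid="ignore"):
  m=(P[...,2]>13.5)&(P[...,2]<18.5)&(np.hypot(P[...,0]-580,P[...,1]-356)<90)
b=P[m];print(len(b),rect(b[:,:2]),np.median(b[:,2]))
plan([(580.3,355.6,100,153.3)])
E
```

```text
tcp [578.9 353.6 195.6] [-1.798e+02 -1.000e-01  1.530e+02] t 13.575
2632 (array([543.8, 374.5]), array([88.1, 47.2]), 62.9) 16.5523143891879
([-0.0001, 0.0012, 0.0481], -0.003)
([-0.0, 0.0012, 0.048], -0.003)
--
```

View pics/w3.png

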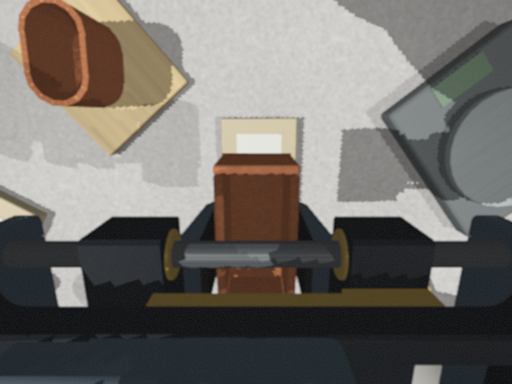

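The held trough lines up with the setter. The setter's near end and its white patch show at (258,140).

>>> {"method": "arm_command", "body": {
  "motion": [
    {"offset":[0,0.001,0.045],"spin":-0.003},
    {"offset":[0,0.001,0.045],"spin":-0.002},
    {"offset":[0,0,0],"spin":0},
    {"offset":[0,0,0],"spin":0},
    {"offset":[0,0,0],"spin":0}
  ]
}}

```text
time_s: 14.25
ee_pos: [581.9, 356.9, 109.8]
ee_rot: [179.8, 0.1, 153.3]
force: [0.4, -0.5, -2.0]
gripper_width: 43.9
gripper_force: 20.0
```

```bash
python3 - <<'E'
from h import *
p,d,C,P=look("w4")
u=np.array([np.cos(np.radians(153.3)),np.sin(np.radians(153.3))]);v=np.array([-u[1],u[0]])
b=blob(P,13.5,18.5,(580,356),90);q=(b[:,:2]-[580.3,355.6])
print(len(b),rect(b[:,:2]),"long max",np.percentile(q@u,[1,99.5]),"lat",np.percentile(q@v,[.5,99.5]))
for lo,hi in[(48,72)]:
  b=blob(P,100+0,125,(580,356),75)
  if len(b)>9:
    q=b[:,:2]-env.state()["ee_pos"][:2];print("pot rim",len(b),np.percentile(b[:,2],[5,50,95]),np.percentile(q@u,[1,99]),np.percentile(q@v,[1,99]))
E
```

```text
tcp [581.9 356.9 109.8] [1.798e+02 1.000e-01 1.533e+02] t 14.25
4186 (array([556.8, 368.1]), array([88. , 77.1]), 63.2) long max [-6.0201556  64.44619938] lat [-44.26116962  43.0164271 ]
pot rim 2157 [100.99846961 112.42066355 124.19903548] [-42.99786396  44.72834865] [-31.21040635  29.65740673]
```

>>> {"method": "arm_command", "body": {
  "motion": [
    {"offset":[-0.0022,-0.0015,0.03],"spin":0},
    {"offset":[0,0,0.024],"spin":0},
    {"offset":[0,0,0],"spin":0},
    {"offset":[0,0,0],"spin":0},
    {"offset":[0,0,0],"spin":0}
  ]
}}

```text
time_s: 14.92
ee_pos: [582.8, 354.6, 54.9]
ee_rot: [179.8, 0.1, 153.4]
force: [0.2, -0.3, -2.4]
gripper_width: 44.1
gripper_force: 20.0
```

>>> {"method": "arm_command", "body": {
  "motion": [
    {"offset":[0,0,0.006],"spin":0},
    {"offset":[0,0,0.002],"spin":0},
    {"offset":[0,0,0.001],"spin":0},
    {"offset":[0,0,0],"spin":0},
    {"offset":[0,0,0],"spin":0}
  ]
}}

```text
time_s: 15.55
ee_pos: [581.8, 354.0, 45.0]
ee_rot: [180.0, 0.0, 153.4]
force: [-2.6, -1.6, 5.1]
gripper_width: 43.8
gripper_force: 20.0
```

>>> {"method": "arm_command", "body": {
  "motion": [
    {"offset":[0,0,0],"spin":0},
    {"offset":[0,0,0],"spin":0},
    {"offset":[0,0,0],"spin":0},
    {"offset":[0,0,0],"spin":0}
  ],
  "jaw": 0.09
}}

```text
time_s: 16.05
ee_pos: [582.0, 354.0, 43.9]
ee_rot: [180.0, -0.0, 153.4]
force: [-0.3, -0.3, 0.2]
gripper_width: 81.0
gripper_force: 0.0
```

>>> {"method": "arm_command", "body": {
  "motion": [
    {"offset":[0,0,-0.03],"spin":0},
    {"offset":[0,0,-0.05],"spin":0},
    {"offset":[0,0,-0.055],"spin":0},
    {"offset":[0,0,0],"spin":0},
    {"offset":[0,0,0],"spin":0}
  ]
}}

```text
time_s: 16.68
ee_pos: [581.5, 353.8, 178.5]
ee_rot: [-180.0, -0.0, 153.4]
force: [0.6, -0.4, -0.6]
gripper_width: 90.2
gripper_force: 0.0
```

```bash
python3 - <<'E'
from h import *
p,d,C,P=look("w5");cv2.imwrite("pics/w5.png",p)
b=blob(P,56,68,(582,354),60);print("pot",len(b),rect(b[:,:2]))
b=blob(P,13.5,18.5,(582,354),90);print("set",len(b),rect(b[:,:2]))
plan([(560,-120,300,70),(570,-330,300,20)])
E
```

```text
tcp [581.5 353.8 178.5] [-180.    -0.   153.4] t 16.675
pot 1327 (array([583. , 353.8]), array([91.7, 44. ]), -26.8)
set 4728 (array([582.8, 354.8]), array([135.,  88.]), -26.8)
([-0.0193, -0.0433, -0.0123], 0.146)
([-0.0254, -0.04, -0.0122], 0.145)
([-0.0309, -0.0359, -0.0123], 0.146)
([-0.0358, -0.031, -0.0122], 0.145)
([-0.04, -0.0255, -0.0123], 0.146)
([-0.0432, -0.0194, -0.0122], 0.145)
([-0.0456, -0.013, -0.0123], 0.146)
([-0.047, -0.0062, -0.0122], 0.145)
([-0.0474, 0.0006, -0.0123], 0.146)
([-0.0468, 0.0076, -0.0122], 0.145)
--
([-0.0323, 0.0135, -0.0], 0.145)
([-0.03, 0.0181, -0.0], 0.146)
([-0.0271, 0.0222, -0.0], 0.145)
([-0.0236, 0.0259, -0.0], 0.146)
([-0.0196, 0.0291, -0.0], 0.145)
([-0.0151, 0.0316, -0.0], 0.146)
--
```

View pics/w5.png

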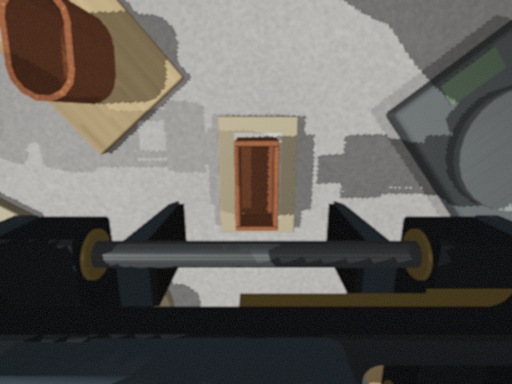

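The oblong pot at (257,184) is centred within 1 mm and aligned. Next is the square pot.

```bash
python3 - <<'E'
from h import *
plan([(560,200,280,140),(585,-350,300,110)],step=58)
E
```

```text
([-0.0125, -0.0367, -0.0256], 0.058)
([-0.0146, -0.0359, -0.0256], 0.058)
([-0.0166, -0.035, -0.0257], 0.059)
([-0.0187, -0.0339, -0.0256], 0.058)
--
([-0.0373, -0.0405, -0.002], 0.052)
([-0.0393, -0.0386, -0.002], 0.052)
([-0.0413, -0.0364, -0.002], 0.052)
([-0.0431, -0.0343, -0.002], 0.053)
([-0.0448, -0.0319, -0.002], 0.052)
([-0.0464, -0.0296, -0.002], 0.053)
([-0.048, -0.027, -0.002], 0.052)
([-0.0493, -0.0245, -0.002], 0.053)
([-0.0505, -0.0219, -0.002], 0.052)
([-0.0516, -0.0192, -0.002], 0.053)
--
```

>>> {"method": "arm_command", "body": {
  "motion": [
    {"offset":[-0.0125,-0.037,-0.026],"spin":0.058},
    {"offset":[-0.0145,-0.036,-0.026],"spin":0.058},
    {"offset":[-0.0165,-0.035,-0.026],"spin":0.058},
    {"offset":[-0.0185,-0.034,-0.026],"spin":0.058},
    {"offset":[-0.0375,-0.0405,-0.002],"spin":0.052}
  ]
}}

```text
time_s: 17.35
ee_pos: [563.0, 144.6, 285.4]
ee_rot: [179.9, 0.0, 137.1]
force: [0.7, 0.4, -0.7]
gripper_width: 89.5
gripper_force: 0.0
```

>>> {"method": "arm_command", "body": {
  "motion": [
    {"offset":[-0.0395,-0.0385,-0.002],"spin":0.052},
    {"offset":[-0.0415,-0.0365,-0.002],"spin":0.052},
    {"offset":[-0.043,-0.0345,-0.002],"spin":0.053},
    {"offset":[-0.045,-0.032,-0.002],"spin":0.052},
    {"offset":[-0.0465,-0.0295,-0.002],"spin":0.053}
  ]
}}

```text
time_s: 17.98
ee_pos: [575.3, -132.0, 292.9]
ee_rot: [-179.9, -0.2, 122.0]
force: [1.3, -0.0, 0.6]
gripper_width: 90.0
gripper_force: 0.0
```

>>> {"method": "arm_command", "body": {
  "motion": [
    {"offset":[-0.048,-0.027,-0.002],"spin":0.052},
    {"offset":[-0.0495,-0.0245,-0.002],"spin":0.053},
    {"offset":[-0.0505,-0.022,-0.002],"spin":0.052},
    {"offset":[-0.0515,-0.019,-0.002],"spin":0.053}
  ]
}}

```text
time_s: 18.48
ee_pos: [585.9, -352.0, 300.6]
ee_rot: [-179.9, -0.2, 109.9]
force: [0.8, -0.3, 0.2]
gripper_width: 90.4
gripper_force: 0.0
```

>>> {"method": "arm_command", "body": {
  "motion": [
    {"offset":[0,0,0.04],"spin":0},
    {"offset":[0,0,0.04],"spin":0},
    {"offset":[0,0,0],"spin":0},
    {"offset":[0,0,0],"spin":0},
    {"offset":[0,0,0],"spin":0}
  ]
}}

```text
time_s: 19.1
ee_pos: [587.3, -350.7, 225.1]
ee_rot: [179.9, 0.2, 110.1]
force: [0.4, -0.1, 1.1]
gripper_width: 89.9
gripper_force: 0.0
```

```bash
python3 - <<'E'
from h import *
p,d,C,P=look("w6");cv2.imwrite("pics/w6.png",p)
b=blob(P,72,84,(582,-338),50);print("pot",len(b),rect(b[:,:2]),np.percentile(b[:,2],[50]))
b=blob(P,13.5,18.5,(586,-347),90);print("set",len(b),rect(b[:,:2]))
E
```

```text
tcp [ 587.3 -350.7  225.1] [179.9   0.2 110.1] t 19.1
pot 959 (array([ 585.2, -337.9]), array([53.6, 53.5]), 19.5) [80.08071463]
set 4056 (array([ 585.5, -342.1]), array([135.5, 100.1]), 35.1)
```

View pics/w6.png

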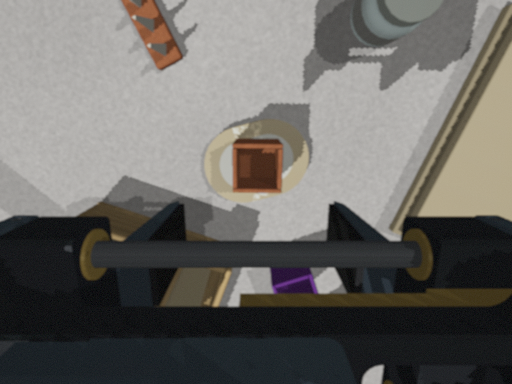

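The terracotta square pot at (258,166) stands on the oval setter. The purple one is at (295,280) and stays there. The rim fits 53.6 mm.

```bash
python3 - <<'E'
from h import *
plan([(585.2,-337.9,110,109.5)])
E
```

```text
([0.0042, 0.0008, 0.0383], 0.003)
([0.0042, 0.0008, 0.0383], 0.004)
([0.0043, 0.0009, 0.0384], 0.003)
--
```

>>> {"method": "arm_command", "body": {
  "motion": [
    {"offset":[0.004,0.001,0.038],"spin":0.003},
    {"offset":[0.004,0.001,0.038],"spin":0.004},
    {"offset":[0.004,0.001,0.038],"spin":0.003},
    {"offset":[0,0,0],"spin":0},
    {"offset":[0,0,0],"spin":0}
  ]
}}

```text
time_s: 19.77
ee_pos: [586.5, -338.9, 111.3]
ee_rot: [179.9, 0.2, 109.5]
force: [-0.6, 0.4, -0.0]
gripper_width: 89.9
gripper_force: 0.0
```

>>> {"method": "arm_command", "body": {
  "motion": [
    {"offset":[0,0,0.03],"spin":0},
    {"offset":[0,0,0.02],"spin":0},
    {"offset":[0,0,0],"spin":0},
    {"offset":[0,0,0],"spin":0},
    {"offset":[0,0,0],"spin":0}
  ]
}}

```text
time_s: 20.4
ee_pos: [586.1, -338.7, 60.9]
ee_rot: [179.9, 0.1, 109.5]
force: [-0.4, 0.9, 0.2]
gripper_width: 89.8
gripper_force: 0.0
```

>>> {"method": "arm_command", "body": {
  "motion": [
    {"offset":[0.001,-0.0005,0.003],"spin":0},
    {"offset":[0,0,0],"spin":0},
    {"offset":[0,0,0],"spin":0}
  ]
}}

```text
time_s: 20.78
ee_pos: [584.3, -337.3, 56.0]
ee_rot: [180.0, -0.0, 109.5]
force: [0.0, 0.0, 0.4]
gripper_width: 90.0
gripper_force: 0.0
```

>>> {"method": "arm_command", "body": {
  "motion": [
    {"offset":[0,0,0],"spin":0},
    {"offset":[0,0,0],"spin":0},
    {"offset":[0,0,0],"spin":0},
    {"offset":[0,0,0],"spin":0},
    {"offset":[0,0,0],"spin":0}
  ],
  "jaw": 0.045,
  "newtons": 20
}}

```text
time_s: 21.4
ee_pos: [584.3, -337.4, 56.0]
ee_rot: [-180.0, -0.0, 109.5]
force: [0.3, -0.1, 0.2]
gripper_width: 53.6
gripper_force: 20.0
```

>>> {"method": "arm_command", "body": {
  "motion": [
    {"offset":[0,0,-0.02],"spin":0},
    {"offset":[0,0,-0.04],"spin":0},
    {"offset":[0,0,-0.055],"spin":0},
    {"offset":[0,0,-0.055],"spin":0},
    {"offset":[0,0,0],"spin":0}
  ]
}}

```text
time_s: 22.02
ee_pos: [586.4, -338.5, 231.4]
ee_rot: [179.6, 0.5, 109.5]
force: [0.3, -0.4, -2.3]
gripper_width: 53.9
gripper_force: 20.0
```

```bash
python3 - <<'E'
from h import *
z=np.load("w2.npz");p=z["p"]
A=dict(ee_pos=[469.6,10.7,298.7],ee_rot=[180,0,59.5]);P=cloud(z["d"],cam("wrist",A))
b=blob(P,13.5,18.5,(490,17),85);b=b[np.hypot(b[:,0]-575.8,b[:,1]-3.3)>17];print(rect(b[:,:2]))
plan([(490,14,230,122.9)],step=58)
E
```

```text
(array([488.1,   8.5]), array([112.2, 112.2]), 32.7)
([0.0521, 0.0038, 0.0002], -0.033)
([0.0519, 0.0055, 0.0002], -0.034)
([0.0517, 0.0073, 0.0002], -0.033)
([0.0514, 0.009, 0.0002], -0.034)
([0.0511, 0.0107, 0.0002], -0.033)
([0.0507, 0.0125, 0.0002], -0.034)
([0.0503, 0.0141, 0.0002], -0.033)
--
```

>>> {"method": "arm_command", "body": {
  "motion": [
    {"offset":[0.0515,0.003,0],"spin":-0.033},
    {"offset":[0.0515,0.005,0],"spin":-0.033},
    {"offset":[0.0515,0.007,0],"spin":-0.033},
    {"offset":[0.051,0.008,0],"spin":-0.033},
    {"offset":[0.0505,0.01,0],"spin":-0.033}
  ]
}}

```text
time_s: 22.65
ee_pos: [511.7, -87.1, 224.0]
ee_rot: [-179.9, -0.1, 119.0]
force: [0.9, 0.5, -3.1]
gripper_width: 54.0
gripper_force: 20.0
```

>>> {"method": "arm_command", "body": {
  "motion": [
    {"offset":[0.05,0.012,0.01],"spin":-0.033},
    {"offset":[0.049,0.013,0.03],"spin":-0.033},
    {"offset":[0,0,0.04],"spin":0},
    {"offset":[0,0,0.04],"spin":0},
    {"offset":[0,0,0],"spin":0}
  ]
}}

```text
time_s: 23.28
ee_pos: [482.0, 9.7, 102.4]
ee_rot: [-179.5, -0.3, 122.7]
force: [-0.0, 0.5, -2.7]
gripper_width: 53.8
gripper_force: 20.0
```

>>> {"method": "arm_command", "body": {
  "motion": [
    {"offset":[0,0,0],"spin":0},
    {"offset":[0,0,0],"spin":0},
    {"offset":[0,0,0],"spin":0}
  ]
}}

```text
time_s: 23.65
ee_pos: [486.6, 9.3, 107.2]
ee_rot: [179.9, 0.1, 122.7]
force: [0.3, -0.6, -2.3]
gripper_width: 54.0
gripper_force: 20.0
```

```bash
python3 - <<'E'
from h import *
p,d,C,P=look("w7");cv2.imwrite("pics/w7.png",p)
b=blob(P,13.5,18.5,(488,8.5),85);b=b[np.hypot(b[:,0]-575.8,b[:,1]-3.3)>17];c,s,a=rect(b[:,:2]);print(len(b),c,s,a)
u=np.array([np.cos(np.radians(122.7)),np.sin(np.radians(122.7))]);v=np.array([-u[1],u[0]])
q=b[:,:2]-[488.1,8.5];print(np.percentile(q@u,[.5,99.5]),np.percentile(q@v,[.5,99.5]))
plan([(488.1,8.5,66,122.7)])
E
```

```text
tcp [486.6   9.3 107.2] [1.799e+02 1.000e-01 1.227e+02] t 23.65
6860 [476.6  28. ] [112.   68.6] 32.4
[-6.12318977 56.62815707] [-56.05846209  54.48872176]
([-0.0016, 0.001, 0.041], 0.0)
--
```

View pics/w7.png

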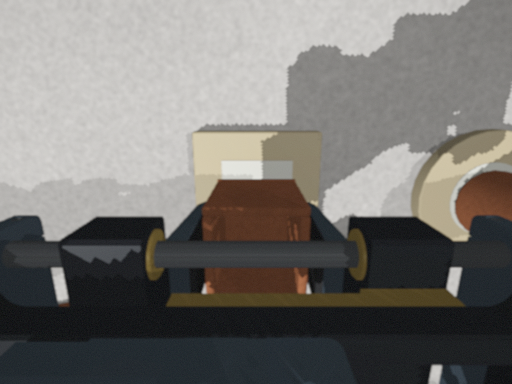

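The pot is squared up over the setter, with the patch showing at (257,168).

>>> {"method": "arm_command", "body": {
  "motion": [
    {"offset":[0,0.001,0.03],"spin":0},
    {"offset":[0,0,0.014],"spin":0},
    {"offset":[0,0,0],"spin":0},
    {"offset":[0,0,0],"spin":0},
    {"offset":[0,0,0],"spin":0}
  ]
}}

```text
time_s: 24.32
ee_pos: [487.4, 10.0, 62.8]
ee_rot: [179.9, 0.1, 122.7]
force: [0.2, -0.4, -3.5]
gripper_width: 53.5
gripper_force: 20.0
```

>>> {"method": "arm_command", "body": {
  "motion": [
    {"offset":[0,0,0],"spin":0},
    {"offset":[0,0,0],"spin":0},
    {"offset":[0,0,0],"spin":0}
  ]
}}

```text
time_s: 24.7
ee_pos: [486.7, 10.0, 62.1]
ee_rot: [180.0, 0.0, 122.7]
force: [0.1, 0.3, -3.5]
gripper_width: 53.5
gripper_force: 20.0
```

>>> {"method": "arm_command", "body": {
  "motion": [
    {"offset":[-0.0007,0.001,0.004],"spin":0},
    {"offset":[0,0,0.001],"spin":0},
    {"offset":[0,0,0.001],"spin":0},
    {"offset":[0,0,0],"spin":0},
    {"offset":[0,0,0],"spin":0}
  ]
}}

```text
time_s: 25.32
ee_pos: [487.9, 10.0, 56.0]
ee_rot: [180.0, -0.0, 122.7]
force: [1.0, -0.0, -2.4]
gripper_width: 53.9
gripper_force: 20.0
```

>>> {"method": "arm_command", "body": {
  "motion": [
    {"offset":[0,0,0.0005],"spin":0},
    {"offset":[0,0,0],"spin":0}
  ]
}}

```text
time_s: 25.58
ee_pos: [488.0, 9.9, 56.0]
ee_rot: [180.0, 0.0, 122.7]
force: [-1.3, 0.5, 3.4]
gripper_width: 54.3
gripper_force: 20.0
```

>>> {"method": "arm_command", "body": {
  "motion": [
    {"offset":[0,0,0],"spin":0},
    {"offset":[0,0,0],"spin":0},
    {"offset":[0,0,0],"spin":0},
    {"offset":[0,0,0],"spin":0},
    {"offset":[0,0,0],"spin":0}
  ],
  "jaw": 0.09
}}

```text
time_s: 26.2
ee_pos: [487.9, 10.0, 55.5]
ee_rot: [180.0, -0.0, 122.7]
force: [-0.3, -0.3, -0.1]
gripper_width: 90.0
gripper_force: 0.0
```

>>> {"method": "arm_command", "body": {
  "motion": [
    {"offset":[0,0,-0.03],"spin":0},
    {"offset":[0,0,-0.05],"spin":0},
    {"offset":[0,0,-0.055],"spin":0},
    {"offset":[0,0,0],"spin":0},
    {"offset":[0,0,0],"spin":0}
  ]
}}

```text
time_s: 26.82
ee_pos: [487.3, 9.9, 189.9]
ee_rot: [-180.0, -0.0, 122.7]
force: [-0.1, 0.2, -0.2]
gripper_width: 90.0
gripper_force: 0.0
```

```bash
python3 - <<'E'
from h import *
p,d,C,P=look("w8")
b=blob(P,74,86,(488,10),50);print("pot",len(b),rect(b[:,:2]),np.percentile(b[:,2],[5,95]))
b=blob(P,13.5,18.5,(488,9),85);b=b[np.hypot(b[:,0]-575.8,b[:,1]-3.3)>17];print("set",len(b),rect(b[:,:2]))
plan([(392.2,252,240,149.5)])
E
```

```text
tcp [487.3   9.9 189.9] [-180.    -0.   122.7] t 26.825
pot 1171 (array([489.4,   9.1]), array([54.5, 54. ]), -57.2) [76.27541829 81.26392559]
set 5188 (array([488.1,   9.6]), array([112. , 111.5]), 32.7)
([0.051, 0.0102, -0.0102], -0.093)
([0.0498, 0.0149, -0.0102], -0.094)
([0.0482, 0.0196, -0.0101], -0.093)
([0.0461, 0.0239, -0.0102], -0.094)
([0.0437, 0.0282, -0.0101], -0.093)
--
```

>>> {"method": "arm_command", "body": {
  "motion": [
    {"offset":[0.051,0.01,-0.01],"spin":-0.093},
    {"offset":[0.05,0.015,-0.01],"spin":-0.094},
    {"offset":[0.048,0.0195,-0.01],"spin":-0.093},
    {"offset":[0.046,0.024,-0.01],"spin":-0.094},
    {"offset":[0.0435,0.028,-0.01],"spin":-0.093}
  ]
}}

```text
time_s: 27.5
ee_pos: [391.8, 252.7, 239.0]
ee_rot: [-179.8, -0.1, 149.6]
force: [1.0, -0.2, 0.2]
gripper_width: 90.3
gripper_force: 0.0
```

>>> {"method": "arm_command", "body": {
  "motion": [
    {"offset":[0,0,0.03],"spin":0},
    {"offset":[0,0,0.03],"spin":0},
    {"offset":[0,0,0],"spin":0},
    {"offset":[0,0,0],"spin":0},
    {"offset":[0,0,0],"spin":0}
  ]
}}

```text
time_s: 28.12
ee_pos: [394.0, 251.9, 181.5]
ee_rot: [179.9, 0.0, 149.4]
force: [-0.0, -0.3, 0.4]
gripper_width: 89.7
gripper_force: 0.0
```

```bash
cat >> h.py <<'E'
from scipy.optimize import least_squares
def circ(b,r):
    h=cv2.convexHull(b[:,:2].astype(np.float32))[:,0]
    f=least_squares(lambda c:np.hypot(*(h-c).T)-r,h.mean(0),loss="soft_l1");return np.round(f.x,1),round(np.sqrt(np.mean(f.fun**2)),1),len(h)
E
python3 - <<'E'
from h import *
p,d,C,P=look("w9")
b=blob(P,76,90,(392,252),60);print("oval",len(b),rect(b[:,:2]),np.percentile(b[:,2],[50]))
z=np.load("w8.npz");Q=cloud(z["d"],cam("wrist",dict(ee_pos=[487.3,9.9,189.9],ee_rot=[180,0,122.7])))
for n,lo,hi,r in(("rim",88,102,30),("set",13,19,62)):
    b=blob(Q,lo,hi,(658,116),75);print(n,len(b),circ(b,r) if len(b)>20 else 0)
plan([(392,252.3,110,149.8)])
E
```

```text
tcp [394.  251.9 181.5] [179.9   0.  149.4] t 28.125
oval 1574 (array([392.1, 252. ]), array([87.9, 56.5]), -30.8) [84.27930089]
rim 1262 (array([664.1, 114.2]), np.float64(0.9), 32)
set 4367 (array([666.6, 117.5]), np.float64(2.2), 39)
([0.0009, -0.0003, 0.0357], -0.003)
([0.001, -0.0003, 0.0358], -0.003)
--
```

>>> {"method": "arm_command", "body": {
  "motion": [
    {"offset":[0.001,-0.0005,0.04],"spin":0},
    {"offset":[0.0005,0,0.045],"spin":0},
    {"offset":[0,0,0.03],"spin":0},
    {"offset":[0,0,0.01],"spin":0},
    {"offset":[0,0,0],"spin":0}
  ]
}}

```text
time_s: 28.8
ee_pos: [392.2, 252.2, 56.0]
ee_rot: [180.0, 0.0, 149.5]
force: [0.1, -0.3, 0.9]
gripper_width: 90.0
gripper_force: 0.0
```

>>> {"method": "arm_command", "body": {
  "motion": [
    {"offset":[0,0,0],"spin":0},
    {"offset":[0,0,0],"spin":0},
    {"offset":[0,0,0],"spin":0}
  ]
}}

```text
time_s: 29.18
ee_pos: [392.1, 252.2, 56.2]
ee_rot: [179.9, 0.0, 149.5]
force: [-0.5, 0.3, -0.0]
gripper_width: 89.5
gripper_force: 0.0
```

>>> {"method": "arm_command", "body": {
  "motion": [
    {"offset":[0,0,0],"spin":0},
    {"offset":[0,0,0],"spin":0},
    {"offset":[0,0,0],"spin":0},
    {"offset":[0,0,0],"spin":0},
    {"offset":[0,0,0],"spin":0}
  ],
  "jaw": 0.045,
  "newtons": 20
}}

```text
time_s: 29.8
ee_pos: [391.7, 252.0, 55.5]
ee_rot: [-180.0, -0.0, 149.5]
force: [-0.3, 0.6, 0.1]
gripper_width: 56.5
gripper_force: 20.0
```

>>> {"method": "arm_command", "body": {
  "motion": [
    {"offset":[0,0,-0.02],"spin":0},
    {"offset":[0,0,-0.05],"spin":0},
    {"offset":[0,0,-0.055],"spin":0},
    {"offset":[0,0,-0.055],"spin":0},
    {"offset":[0,0,0],"spin":0}
  ]
}}

```text
time_s: 30.42
ee_pos: [393.8, 253.3, 239.4]
ee_rot: [179.5, 0.2, 149.5]
force: [-0.4, -0.7, -4.0]
gripper_width: 56.7
gripper_force: 20.0
```

```bash
python3 - <<'E'
from h import *
plan([(584,-345,240,35.1)])
E
```

```text
([-0.0334, -0.0299, -0.0], 0.143)
([-0.0373, -0.0248, -0.0], 0.143)
([-0.0405, -0.0193, -0.0001], 0.143)
([-0.0428, -0.0133, -0.0], 0.142)
([-0.0443, -0.0071, -0.0001], 0.143)
([-0.0448, -0.0007, -0.0], 0.142)
([-0.0445, 0.0056, -0.0001], 0.143)
([-0.0432, 0.0119, -0.0], 0.142)
([-0.0411, 0.0179, -0.0001], 0.143)
([-0.0382, 0.0236, -0.0], 0.142)
([-0.0344, 0.0288, -0.0001], 0.143)
([-0.03, 0.0334, -0.0], 0.142)
([-0.0249, 0.0373, -0.0001], 0.143)
([-0.0194, 0.0404, -0.0], 0.142)
--
```

>>> {"method": "arm_command", "body": {
  "motion": [
    {"offset":[-0.0335,-0.03,0],"spin":0.143},
    {"offset":[-0.0375,-0.025,0],"spin":0.143},
    {"offset":[-0.0405,-0.0195,0],"spin":0.143},
    {"offset":[-0.043,-0.0135,0],"spin":0.142},
    {"offset":[-0.0445,-0.007,0],"spin":0.143}
  ]
}}

```text
time_s: 31.05
ee_pos: [458.7, 36.0, 233.3]
ee_rot: [-179.8, -0.1, 108.3]
force: [0.4, 0.6, -2.2]
gripper_width: 55.8
gripper_force: 20.0
```

>>> {"method": "arm_command", "body": {
  "motion": [
    {"offset":[-0.045,-0.0005,0],"spin":0.142},
    {"offset":[-0.0445,0.0055,0],"spin":0.143},
    {"offset":[-0.043,0.012,0],"spin":0.142},
    {"offset":[-0.041,0.018,0],"spin":0.143},
    {"offset":[-0.038,0.0235,0],"spin":0.142}
  ]
}}

```text
time_s: 31.68
ee_pos: [527.1, -176.9, 232.9]
ee_rot: [-179.7, -0.0, 67.5]
force: [1.3, 0.5, -3.8]
gripper_width: 55.9
gripper_force: 20.0
```

>>> {"method": "arm_command", "body": {
  "motion": [
    {"offset":[-0.0345,0.029,0],"spin":0.143},
    {"offset":[-0.03,0.0335,0],"spin":0.142},
    {"offset":[-0.025,0.0375,0],"spin":0.143},
    {"offset":[-0.0195,0.0405,0],"spin":0.142},
    {"offset":[0,0,0],"spin":0}
  ]
}}

```text
time_s: 32.3
ee_pos: [582.1, -349.9, 231.3]
ee_rot: [-179.8, 0.1, 34.9]
force: [0.8, 0.2, -3.0]
gripper_width: 56.1
gripper_force: 20.0
```

>>> {"method": "arm_command", "body": {
  "motion": [
    {"offset":[0,0,0.04],"spin":0},
    {"offset":[0,0,0.045],"spin":0},
    {"offset":[0,0,0.03],"spin":0},
    {"offset":[0,0,0],"spin":0},
    {"offset":[0,0,0],"spin":0}
  ]
}}

```text
time_s: 32.92
ee_pos: [583.1, -347.1, 121.2]
ee_rot: [180.0, -0.0, 35.2]
force: [-0.0, -0.4, -1.3]
gripper_width: 56.0
gripper_force: 20.0
```

>>> {"method": "arm_command", "body": {
  "motion": [
    {"offset":[0,0,0],"spin":0},
    {"offset":[0,0,0],"spin":0},
    {"offset":[0,0,0],"spin":0}
  ]
}}

```text
time_s: 33.3
ee_pos: [582.9, -347.6, 121.3]
ee_rot: [179.9, -0.0, 35.1]
force: [-0.6, -0.2, -3.1]
gripper_width: 56.0
gripper_force: 20.0
```

```bash
cat >> h.py <<'E'
def stad(b,c0,a0,L=36,r=50):
    # visible setter points must lie within the stadium: fit to hull points with one-sided trimming
    h=cv2.convexHull(b[:,:2].astype(np.float32))[:,0]
    def f(x):
        q=h-x[:2];a=np.radians(x[2]);lx=q@[np.cos(a),np.sin(a)];ly=q@[-np.sin(a),np.cos(a)]
        return np.hypot(np.maximum(abs(lx)-L/2,0),ly)-r
    s=least_squares(f,[*c0,a0],loss="soft_l1",f_scale=.7);return np.round(s.x,1),round(np.median(abs(s.fun)),2),len(h)
E
python3 - <<'E'
from h import *
p,d,C,P=look("w10");cv2.imwrite("pics/w10.png",p)
b=blob(P,13.5,18.5,(585,-342),85);print(len(b),rect(b[:,:2]),stad(b,(585.5,-342.1),35.1))
z=np.load("w6.npz");Q=cloud(z["d"],cam("wrist",dict(ee_pos=[587.3,-350.7,225.1],ee_rot=[179.9,.2,110.1])))
b=blob(Q,13.5,18.5,(585,-342),85);print("w6",len(b),stad(b,(585.5,-342.1),35.1))
E
```

```text
tcp [ 582.9 -347.6  121.3] [179.9  -0.   35.1] t 33.3
4830 (array([ 607. , -323.7]), array([102.5,  79.5]), -49.7) (array([ 585.2, -341.7,   35.1]), np.float64(0.11), 40)
w6 4062 (array([ 584.2, -341.3,   34.8]), np.float64(0.19), 63)
```

View pics/w10.png

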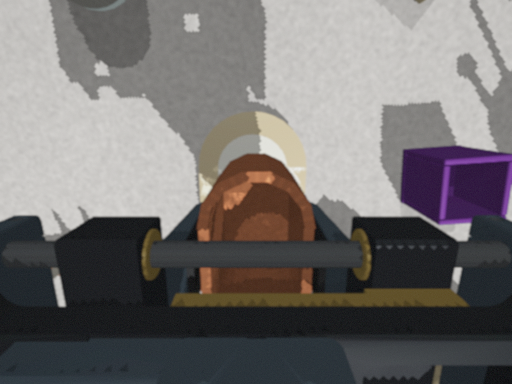

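The oval pot is over its setter, which shows at (252,155). The purple pot at (455,185) is clear of the gripper.

>>> {"method": "arm_command", "body": {
  "motion": [
    {"offset":[0.005,-0.0037,0.02],"spin":0},
    {"offset":[0,0,0.03],"spin":0},
    {"offset":[0,0,0.006],"spin":0},
    {"offset":[0,0,0],"spin":0},
    {"offset":[0,0,0],"spin":0}
  ]
}}

```text
time_s: 33.98
ee_pos: [585.5, -342.1, 65.9]
ee_rot: [179.9, -0.1, 35.1]
force: [-0.2, -0.1, -3.3]
gripper_width: 56.3
gripper_force: 20.0
```

>>> {"method": "arm_command", "body": {
  "motion": [
    {"offset":[0,0,0],"spin":0},
    {"offset":[0,0,0],"spin":0},
    {"offset":[0,0,0],"spin":0}
  ]
}}

```text
time_s: 34.35
ee_pos: [584.7, -341.6, 64.8]
ee_rot: [180.0, -0.0, 35.1]
force: [0.2, 0.1, -3.4]
gripper_width: 56.0
gripper_force: 20.0
```

>>> {"method": "arm_command", "body": {
  "motion": [
    {"offset":[0,0,0.003],"spin":0},
    {"offset":[0,0,0.001],"spin":0},
    {"offset":[0,0,0.001],"spin":0},
    {"offset":[0,0,0.0005],"spin":0},
    {"offset":[0,0,0],"spin":0}
  ]
}}

```text
time_s: 34.98
ee_pos: [584.3, -341.5, 59.6]
ee_rot: [-180.0, 0.0, 35.1]
force: [-3.2, 1.1, 3.8]
gripper_width: 55.8
gripper_force: 20.0
```

Touching down; I'll release it and check.

>>> {"method": "arm_command", "body": {
  "motion": [
    {"offset":[0,0,0],"spin":0},
    {"offset":[0,0,0],"spin":0},
    {"offset":[0,0,0],"spin":0},
    {"offset":[0,0,0],"spin":0},
    {"offset":[0,0,0],"spin":0}
  ],
  "jaw": 0.09
}}

```text
time_s: 35.6
ee_pos: [584.8, -341.5, 59.0]
ee_rot: [180.0, -0.0, 35.1]
force: [0.5, 0.5, -0.1]
gripper_width: 90.0
gripper_force: 0.0
```

>>> {"method": "arm_command", "body": {
  "motion": [
    {"offset":[0,0,-0.03],"spin":0},
    {"offset":[0,0,-0.05],"spin":0},
    {"offset":[0,0,-0.055],"spin":0},
    {"offset":[0,0,0],"spin":0},
    {"offset":[0,0,0],"spin":0}
  ]
}}

```text
time_s: 36.22
ee_pos: [584.2, -341.2, 193.5]
ee_rot: [-179.9, 0.0, 35.1]
force: [0.0, -0.3, 0.4]
gripper_width: 90.1
gripper_force: 0.0
```

```bash
python3 - <<'E'
from h import *
p,d,C,P=look("w11")
b=blob(P,82,94,(585,-342),60);print("pot",len(b),rect(b[:,:2]),np.percentile(b[:,2],[5,95]),stad(b,(585,-342),35,32,28))
b=blob(P,13.5,18.5,(585,-342),85);print("set",len(b),stad(b,(585.5,-342.1),35.1))
plan([(664,110,260,105)])
E
```

```text
tcp [ 584.2 -341.2  193.5] [-179.9    0.    35.1] t 36.225
pot 1424 (array([ 585.8, -340.5]), array([88.1, 56.2]), 35.5) [84.66671438 89.48017541] (array([ 585.9, -340.4,   35.4]), np.float64(0.19), 45)
set 3194 (array([ 585.3, -341.5,   34.9]), np.float64(0.23), 49)
([0.0361, -0.0359, -0.0075], -0.136)
([0.0406, -0.0306, -0.0075], -0.135)
([0.0444, -0.0249, -0.0075], -0.136)
([0.0474, -0.0187, -0.0075], -0.135)
([0.0494, -0.0121, -0.0075], -0.136)
([0.0506, -0.0053, -0.0075], -0.135)
([0.0509, 0.0016, -0.0075], -0.136)
([0.0502, 0.0085, -0.0075], -0.135)
([0.0486, 0.0151, -0.0076], -0.136)
--
```

>>> {"method": "arm_command", "body": {
  "motion": [
    {"offset":[0.036,-0.036,-0.0075],"spin":-0.136},
    {"offset":[0.0405,-0.0305,-0.0075],"spin":-0.135},
    {"offset":[0.0445,-0.025,-0.0075],"spin":-0.136},
    {"offset":[0.0475,-0.0185,-0.0075],"spin":-0.135},
    {"offset":[0.0495,-0.012,-0.0075],"spin":-0.136}
  ]
}}

```text
time_s: 36.9
ee_pos: [628.7, -89.2, 229.5]
ee_rot: [-179.8, 0.0, 74.2]
force: [1.1, 0.1, 1.1]
gripper_width: 90.1
gripper_force: 0.0
```

>>> {"method": "arm_command", "body": {
  "motion": [
    {"offset":[0.0505,-0.0055,-0.0075],"spin":-0.135},
    {"offset":[0.051,0.0015,-0.0075],"spin":-0.136},
    {"offset":[0.05,0.0085,0.02],"spin":-0.135},
    {"offset":[0.0485,0.015,0.02],"spin":-0.136},
    {"offset":[0,0,0.02],"spin":0}
  ]
}}

```text
time_s: 37.52
ee_pos: [663.8, 113.1, 183.2]
ee_rot: [-179.8, -0.1, 105.3]
force: [0.2, -1.4, 0.4]
gripper_width: 90.0
gripper_force: 0.0
```

>>> {"method": "arm_command", "body": {
  "motion": [
    {"offset":[0,0,0],"spin":0},
    {"offset":[0,0,0],"spin":0},
    {"offset":[0,0,0],"spin":0},
    {"offset":[0,0,0],"spin":0}
  ]
}}

```text
time_s: 38.02
ee_pos: [664.9, 108.8, 187.4]
ee_rot: [179.9, 0.0, 105.0]
force: [1.2, 0.3, 0.7]
gripper_width: 89.5
gripper_force: 0.0
```

```bash
python3 - <<'E'
from h import *
p,d,C,P=look("w12");cv2.imwrite("pics/w12.png",p)
for n,lo,hi,r in(("rim",90,102,30),("set",13.5,18.5,62)):
    b=blob(P,lo,hi,(664,115),72);print(n,len(b),circ(b,r) if len(b)>20 else 0,rect(b[:,:2]),np.percentile(b[:,2],[5,95]))
E
```

```text
tcp [664.9 108.8 187.4] [179.9   0.  105. ] t 38.025
rim 1158 (array([664.4, 115.8]), np.float64(0.4), 47) (array([664.5, 115.8]), array([58.9, 58.9]), 62.4) [92.10562937 97.3246075 ]
set 4917 (array([666.3, 118.6]), np.float64(0.6), 57) (array([666.3, 119.4]), array([122.8, 121.5]), 7.0) [15.16837276 17.71784835]
```

View pics/w12.png

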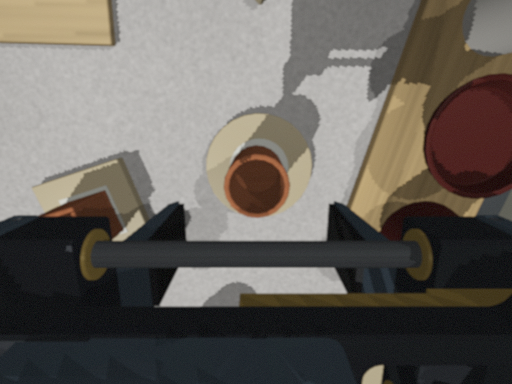

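The round pot at (257,182) is on its own setter but about 3.4 mm off centre, with the patch showing as a crescent at (258,150). I'll nudge it by re-gripping, with the jaws turned away from the board of bowls on the right.

```bash
python3 - <<'E'
from h import *
plan([(664.4,115.8,180,160)])
E
```

```text
([0.001, 0.0002, 0.001], -0.137)
([0.0009, 0.0003, 0.0011], -0.137)
([0.0009, 0.0005, 0.001], -0.137)
([0.0008, 0.0006, 0.0011], -0.137)
([0.0007, 0.0006, 0.001], -0.137)
([0.0007, 0.0008, 0.0011], -0.138)
([0.0005, 0.0008, 0.001], -0.137)
--
```

>>> {"method": "arm_command", "body": {
  "motion": [
    {"offset":[0.001,0.0002,0.001],"spin":-0.137},
    {"offset":[0.001,0.0004,0.001],"spin":-0.137},
    {"offset":[0.001,0.0005,0.001],"spin":-0.137},
    {"offset":[0.0008,0.0006,0.001],"spin":-0.137},
    {"offset":[0.0007,0.0007,0.001],"spin":-0.137}
  ]
}}

```text
time_s: 38.7
ee_pos: [664.5, 114.4, 181.9]
ee_rot: [180.0, 0.0, 144.5]
force: [-0.0, 1.3, 0.1]
gripper_width: 89.9
gripper_force: 0.0
```

>>> {"method": "arm_command", "body": {
  "motion": [
    {"offset":[0.0007,0.0008,0.01],"spin":-0.138},
    {"offset":[0.0005,0.0008,0.03],"spin":-0.137},
    {"offset":[0,0,0],"spin":0},
    {"offset":[0,0,0],"spin":0},
    {"offset":[0,0,0],"spin":0}
  ]
}}

```text
time_s: 39.33
ee_pos: [665.0, 116.6, 143.1]
ee_rot: [179.9, 0.1, 159.9]
force: [0.7, 0.5, 0.2]
gripper_width: 90.2
gripper_force: 0.0
```

```bash
python3 - <<'E'
from h import *
p,d,C,P=look("w13")
for n,lo,hi,r in(("rim",90,102,30),("set",13.5,18.5,62)):
    b=blob(P,lo,hi,(664,115),72);print(n,len(b),circ(b,r))
plan([(664.4,115.8,61,160)])
E
```

```text
tcp [665.  116.6 143.1] [1.799e+02 1.000e-01 1.599e+02] t 39.325
rim 1589 (array([664.5, 115.4]), np.float64(0.8), 48)
set 5892 (array([667. , 118.3]), np.float64(0.6), 50)
([0.0001, -0.0004, 0.041], -0.0)
([0.0001, -0.0005, 0.0409], -0.001)
--
```

>>> {"method": "arm_command", "body": {
  "motion": [
    {"offset":[0,-0.001,0.04],"spin":0},
    {"offset":[0,0,0.03],"spin":0},
    {"offset":[0,0,0.01],"spin":0},
    {"offset":[0,0,0],"spin":0},
    {"offset":[0,0,0],"spin":0}
  ]
}}

```text
time_s: 40.0
ee_pos: [665.0, 115.8, 63.3]
ee_rot: [179.9, 0.2, 160.0]
force: [1.0, -0.4, 0.6]
gripper_width: 89.9
gripper_force: 0.0
```

>>> {"method": "arm_command", "body": {
  "motion": [
    {"offset":[0,0,0],"spin":0},
    {"offset":[0,0,0],"spin":0},
    {"offset":[0,0,0],"spin":0}
  ]
}}

```text
time_s: 40.38
ee_pos: [664.0, 115.6, 61.9]
ee_rot: [180.0, 0.0, 160.0]
force: [-0.4, -0.4, 0.8]
gripper_width: 90.0
gripper_force: 0.0
```

>>> {"method": "arm_command", "body": {
  "motion": [
    {"offset":[0,0,0],"spin":0},
    {"offset":[0,0,0],"spin":0},
    {"offset":[0,0,0],"spin":0},
    {"offset":[0,0,0],"spin":0},
    {"offset":[0,0,0],"spin":0}
  ],
  "jaw": 0.05,
  "newtons": 20
}}

```text
time_s: 41.0
ee_pos: [663.8, 115.5, 61.5]
ee_rot: [-180.0, -0.0, 160.0]
force: [0.1, -1.1, 0.3]
gripper_width: 61.0
gripper_force: 20.0
```

>>> {"method": "arm_command", "body": {
  "motion": [
    {"offset":[0,0,-0.01],"spin":0},
    {"offset":[-0.0013,0.0035,0],"spin":0},
    {"offset":[0,0,0],"spin":0},
    {"offset":[0,0,0],"spin":0},
    {"offset":[0,0,0],"spin":0}
  ]
}}

```text
time_s: 41.62
ee_pos: [666.1, 118.4, 71.2]
ee_rot: [-180.0, -0.0, 160.0]
force: [0.4, -0.2, -2.5]
gripper_width: 60.8
gripper_force: 20.0
```

>>> {"method": "arm_command", "body": {
  "motion": [
    {"offset":[0,0,0.006],"spin":0},
    {"offset":[0,0,0.002],"spin":0},
    {"offset":[0,0,0.001],"spin":0},
    {"offset":[0,0,0.001],"spin":0},
    {"offset":[0,0,0],"spin":0}
  ]
}}

```text
time_s: 42.25
ee_pos: [666.4, 118.4, 61.6]
ee_rot: [180.0, 0.0, 160.0]
force: [-0.2, -0.5, -3.1]
gripper_width: 61.0
gripper_force: 20.0
```

>>> {"method": "arm_command", "body": {
  "motion": [
    {"offset":[0,0,0.0006],"spin":0},
    {"offset":[0,0,0],"spin":0}
  ]
}}

```text
time_s: 42.5
ee_pos: [666.5, 118.5, 61.5]
ee_rot: [180.0, 0.0, 160.0]
force: [-1.2, 0.3, 0.6]
gripper_width: 60.9
gripper_force: 20.0
```

>>> {"method": "arm_command", "body": {
  "motion": [
    {"offset":[0,0,0],"spin":0},
    {"offset":[0,0,0],"spin":0},
    {"offset":[0,0,0],"spin":0},
    {"offset":[0,0,0],"spin":0},
    {"offset":[0,0,0],"spin":0}
  ],
  "jaw": 0.09
}}

```text
time_s: 43.12
ee_pos: [666.3, 118.4, 61.0]
ee_rot: [180.0, 0.0, 160.0]
force: [0.6, -0.7, -0.3]
gripper_width: 89.9
gripper_force: 0.0
```

>>> {"method": "arm_command", "body": {
  "motion": [
    {"offset":[0,0,-0.03],"spin":0},
    {"offset":[0,0,-0.05],"spin":0},
    {"offset":[0,0,-0.055],"spin":0},
    {"offset":[0,0,0],"spin":0},
    {"offset":[0,0,0],"spin":0}
  ]
}}

```text
time_s: 43.75
ee_pos: [665.8, 118.4, 195.5]
ee_rot: [-180.0, -0.0, 160.0]
force: [0.3, 0.8, -1.0]
gripper_width: 89.9
gripper_force: 0.0
```

```bash
python3 - <<'E'
from h import *
p,d,C,P=look("w14")
for n,lo,hi,r in(("rim",90,102,30),("set",13.5,18.5,62)):
    b=blob(P,lo,hi,(666,118),72);print(n,len(b),circ(b,r),np.percentile(b[:,2],[5,95]))
p,d=env.grab_frame("side");cv2.imwrite("pics/side1.png",p)
E
```

```text
tcp [665.8 118.4 195.5] [-180.   -0.  160.] t 43.75
rim 1078 (array([667.1, 118.3]), np.float64(0.5), 48) [91.78869442 97.24139555]
set 4574 (array([666.8, 118.3]), np.float64(0.5), 51) [15.21155954 17.69902573]
```

View pics/side1.png

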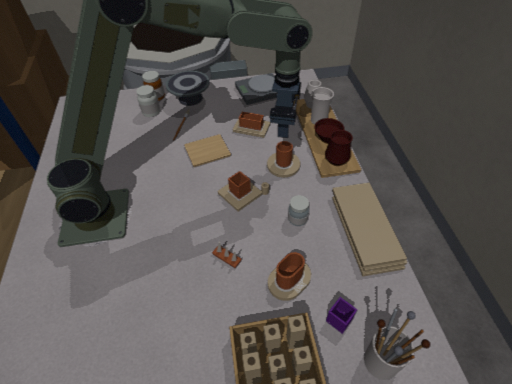

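The side view shows all four pots upright on their own setters: oblong (252,120), round (284,155), square (240,185) and oval (290,270). The cone pack at (228,255) and the board at (208,150) are in place.

```bash
python3 -c "
from h import *
print(env.job_done())"
```

```text
the job is handed in; nothing more can be done
None
```

All four pots stand upright on their own setters, centred within about 1.5 mm and turned to the setter outlines within about 0.5°; I handed the job in at about 44 s of the 122 s allowed, and the judging call returned no verdict.

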